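# Sweep read rapid tests into the discard drawer

## Task

The three finished rapid-test cassettes on the grey deck of the work tray have been read and can be thrown away. With the fingertips behind its front panel, pull the yellow discard drawer fully open, then gently sweep the three cassettes over the deck's front edge into it, without pinching or lifting them, and push the drawer fully shut. Leave the test still running on the ledge behind, the timer beside it and the pipette in front where they are.

Things in the scene. Friction and masses are not known exactly. Their poses are not given: they have to be found in the camera images.
- work_tray: fixed rapid-test work tray, white housing 210 mm wide (y) and 237 mm deep (x). Origin on the table under the middle of the deck's front edge; x points to the back, away from the robot (yaw -0.2 to 0.2 rad), y left, z up. Behind the deck, x = 155 to 229 mm, a ledge with its top 61 mm above the table carries the timer and the running test
- discard (a joint): opening of the yellow discard drawer under the deck, m: 0 shut, 0.100 fully open (stop). It slides towards the tray's -x, towards the robot, stays where it is left, and needs about 1.5 N. It starts about half open
- drawer_front (a point): middle of the upper edge of the drawer's front panel, moving with it; axes as work_tray. Panel 6 mm thick (3 mm either way in x), 210 mm wide, from 4 to 58 mm above the table. Shut, this point is 5 mm in front of the deck's edge. In the open drawer the gap between the deck's edge and the panel is the opening + 2 mm, free from above down to the drawer's floor
- drawer_floor (a point): centre of the drawer's inner floor, 8 mm above the table, moving with it; axes as work_tray. Inner space -68 to 67 mm in x, -96 to 96 mm in y; side and back walls rise 34 mm above the floor, and the deck's underside is 36 mm above it
- test_a: finished test cassette, flat white plastic 20 x 66 x 6 mm (x, y, z) with a blue field, two red lines in its window and a dark red spot, 14 g, slippery, lying on the front part of the deck, right half seen from the robot. Origin at its centre, long axis its y
- test_b: finished test cassette like test_a, on the front part of the deck, left half
- test_c: finished test cassette like test_a, on the deck behind the other two
- test_running: test still running: same size, pink window without lines, lying loose on the ledge behind the deck beside the timer. Leave it. Origin at its centre, long axis its y
- timer: white digital timer 62 x 62 x 20 mm with three coloured buttons, loose on the ledge behind the deck. Leave it. Origin at the centre of its underside
- deck_edge (a point): middle of the front edge of the tray's flat grey deck, on its top, 50 mm above the table; axes as work_tray. The deck runs from here 155 mm back (x) to the ledge's 11 mm step, and 100 mm to either side (y), where 6 mm thick rims rise 8 mm above it. It is 6 mm thick and has no rim at the front edge
- pipette: white hand pipette 212 mm long and 29 mm thick, lying loose on the table in front of the tray's left corner. Leave it. Origin at the middle of its underside, long axis its y
- microscope: fixed white and black microscope right of the tray, between it and where the arm starts: keep clear of it. 392 mm deep (x), 202 mm wide (y), 405 mm tall; origin on the table under its middle. The tall dark blue dust cover left of the tray is fixed as well, 0.3 m wide, about 0.4 m tall

How it is judged (in metres and radians):
On the way, in this order (a step that is already met when the one before it is completed fails the run):
1. the drawer is pulled fully open (opening over 92 mm) with the three finished tests still on the deck (value of joint discard above 0.092 m and height (world z) of each of test_a, test_b, test_c above 0.046 m), for 0.1 s.
2. all three finished tests lie in the open drawer (z of test_a in the frame of drawer_floor between 0 and 0.034 m and x of test_a in the frame of drawer_floor between -0.068 and 0.068 m and y of test_a in the frame of drawer_floor between -0.096 and 0.096 m and z of test_b in the frame of drawer_floor between 0 and 0.034 m and x of test_b in the frame of drawer_floor between -0.068 and 0.068 m and y of test_b in the frame of drawer_floor between -0.096 and 0.096 m and z of test_c in the frame of drawer_floor between 0 and 0.034 m and x of test_c in the frame of drawer_floor between -0.068 and 0.068 m and y of test_c in the frame of drawer_floor between -0.096 and 0.096 m and value of joint discard above 0.06 m), for 0.2 s.
At the end, for the whole second after the job is handed in: The drawer is shut to within 5 mm, the three finished tests lie at rest inside it, and the running test and the timer are within 12 mm, the pipette within 15 mm, of where they were (value of joint discard below 0.005 m and z of test_a in the frame of drawer_floor between 0 and 0.034 m and x of test_a in the frame of drawer_floor between -0.068 and 0.068 m and y of test_a in the frame of drawer_floor between -0.096 and 0.096 m and z of test_b in the frame of drawer_floor between 0 and 0.034 m and x of test_b in the frame of drawer_floor between -0.068 and 0.068 m and y of test_b in the frame of drawer_floor between -0.096 and 0.096 m and z of test_c in the frame of drawer_floor between 0 and 0.034 m and x of test_c in the frame of drawer_floor between -0.068 and 0.068 m and y of test_c in the frame of drawer_floor between -0.096 and 0.096 m and linear speed of each of test_a, test_b, test_c below 0.02 m/s and distance of each of test_running, timer from where it was at the start of the episode below 0.012 m and distance of pipette from where it was at the start of the episode below 0.015 m); the robot touches nothing.
It fails at once if a finished test is lifted (its centre more than 20 mm above where it lay on the deck) (height (world z) of any of test_a, test_b, test_c above 0.073 m).
It fails at once if the running test or the timer is moved by more than 12 mm (distance of any of test_running, timer from where it was at the start of the episode above 0.012 m).
It fails at once if the pipette is moved by more than 15 mm (distance of pipette from where it was at the start of the episode above 0.015 m).
It fails at once if a finished test falls on the table outside the drawer ((height (world z) of test_a below 0.012 m and (x of test_a in the frame of drawer_floor below -0.075 m or y of test_a in the frame of drawer_floor below -0.1 m or y of test_a in the frame of drawer_floor above 0.1 m)) or (height (world z) of test_b below 0.012 m and (x of test_b in the frame of drawer_floor below -0.075 m or y of test_b in the frame of drawer_floor below -0.1 m or y of test_b in the frame of drawer_floor above 0.1 m)) or (height (world z) of test_c below 0.012 m and (x of test_c in the frame of drawer_floor below -0.075 m or y of test_c in the frame of drawer_floor below -0.1 m or y of test_c in the frame of drawer_floor above 0.1 m))).
It fails at once if the fingers pinch a finished test or press on it with more than 15 N (contact force between the fingers and test_a above 15 N or contact force between the fingers and test_b above 15 N or contact force between the fingers and test_c above 15 N).
It also fails if it takes over 67 s, if anything falls off the work surface, if the arm or the gripper's body presses on something with over 40 N, if the wrist force passes 120 N, or if a joint passes its speed limit or range.

## Robot

A 7-joint arm with a two-finger parallel gripper is mounted at the origin on a cart in front of the work surface, level with it; the furniture and walls round the work are solid. World frame = base frame: x ahead of the robot, y to its left, z up, the work surface at z = 0. Lengths are in m, angles in degrees, forces in N, time in s.
With the tool pointing down it reaches from about 0.425 to 0.975 m from the base axis. Payload 16.7 kg.
Tool frame: the origin (TCP) lies midway between the tips of the shut fingers; the grasp point (between the pads) lies 19 mm behind it (tcp_to_grasp is the distance from the TCP to the grasp point, in m); z points along the fingers, y is the line along which they close (so a half turn about z gives the same grasp; the last joint's range is limited). The gripper opens to 85 mm and grips with 20 to 120 N. Pads are 22 mm wide; open, the fingers measure 114 mm over their backs; the gripper's body (76 mm by 85 mm) begins 54 mm behind the grasp point. The pads swing forward as they close: fully open they stand 13 mm farther back than shut.
Start: joints at [-74.055, 24.414, 4.234, 92.017, -1.954, 63.644, -3.845], TCP at [0.28, 0.614, 0.203] pointing down, gripper open.
Joint ranges: [-163.25, 163.25], [-28.42, 122.38], [-70.27, 78.77], [12.13, 141.07], [-58.53, 238.53], [9.26, 117.41], [-156.51, 156.51]. Speed limits (degrees/s): [108.29, 108.29, 136.94, 136.94, 172.46, 172.46, 172.46].

## Interface

Orientations are given as a 3x3 rotation matrix whose columns are the frame's x, y, z axes.
In Python, from station import get_obs, grab_frame, camera_model, hand_in, tcp_to_grasp gives the robot as it stands.
- The arm moves only by the shell command python3 -m inch 'ROWS' [FORCE]. ROWS is JSON, a list of rows, each a list of 7 numbers: the shift along the tool's x, y, z in m, then the turn, a rotation vector about the tool's x, y, z in rad, then the closure, from 0 (fully open) to 1 (shut). A call has exactly 10 rows; each row is the pose to reach, as a shift and turn from the pose commanded when the call began, along the tool's axes at that moment; what a row does not reach only later rows make up. A row lasts 1/10 s, in which the tool goes at most 50 mm and 8.59 degrees, less where a joint would pass 70% of its speed; a pose out of reach is approached as far as the arm can. A call with a gripper value outside its range is refused whole. The fingers move at their own pace and stop on an object; FORCE is the grip in N (left out, the last holds). Time passes only in rows, so rows that repeat a pose let the fingers close, or fill a call up. It gives the time, the measured TCP pose, the force, the opening and the grip force at its end, in the units of the state.
- get_obs(): the state, without advancing time (a new reading comes with each control period).
- grab_frame(name): name is "scene" or "top"; returns (picture, depth): 420x560x3 uint8, red, green, blue; 420x560 float32, m along the optical axis (not along the pixel's ray), 0 where there is no reading.
- camera_model(name): a dict with "K" (3x3 intrinsics, pixels), "R" (3x3) and "t" (3): a world point X has camera coordinates R X + t. Camera axes: x right, y down, z forward; pixel columns grow to the right and rows downward; lengths in m; the calibration is good to about 2 mm. A picture is of the moment at which its call begins. camera_model takes no time and is no camera call.
- hand_in(): hands the job in; it is judged then, once.
The state is a dict: "time_s": time; "joint_positions": joint angles; "qvel": joint speeds; "effort": joint torques, N m; "tool_pos": TCP position; "eef_rot": TCP orientation; "ft_force": force on the tool from outside, world axes, zero at the start; "ft_torque": the same for the moment, N m; "width": finger opening in m; "grip_force": force on a finger pad.
Only numpy, scipy, OpenCV 4.12 (cv2) and the standard library are available. Lean on these libraries where they do the work, as an engineer would, in place of code of your own. Each camera call takes 0.05 s, during which the arm holds its last target. There are 200 camera calls.

## Working session

There is one attempt and no reset: what is moved stays moved. The work goes in short steps, Python scripts to look and compute and a shell command to move; the robot and the scene stay as the last step left them, time stands still between calls to the robot, and variables do not carry over. Pictures are saved under pics/ and viewed, at most 11 in all, crops included, and the job is handed in when it is done.

```bash
mkdir -p pics; ls; python3 - <<'E'
from station import *
import cv2,numpy as np
o=get_obs();print(o['tool_pos'],np.round(o['eef_rot'],3),o['time_s'],o['width'],tcp_to_grasp)
for n in("scene","top"):
    p,d=grab_frame(n);cv2.imwrite(f"pics/{n}0.png",p[:,:,::-1]);np.save(f"pics/{n}0.npy",d)
    c=camera_model(n);print(n,c['K'],c['R'],c['t'])
E
```

```text
pics
[0.27984716 0.6137676  0.20261728] [[-0.91   0.415 -0.   ]
 [ 0.415  0.91  -0.001]
 [-0.    -0.001 -1.   ]] 0.0 0.08545943906060878 0.0187
scene [[484.20946214   0.         283.55049695]
 [  0.         484.20946214 216.73397493]
 [  0.           0.           1.        ]] [[ 0.46131787 -0.88710472 -0.01519964]
 [-0.6882049  -0.34696742 -0.63717158]
 [ 0.55996414  0.3043991  -0.77057209]] [-0.15904258  0.48453151  0.80998227]
top [[462.20901782   0.         281.49300393]
 [  0.         462.20901782 210.87093016]
 [  0.           0.           1.        ]] [[ 0.01096147 -0.99991352 -0.00726593]
 [-0.97997607 -0.0092976  -0.19889811]
 [ 0.19881335  0.00930065 -0.97999324]] [0.14542953 0.58081433 1.01781365]
```

View pics/top0.png

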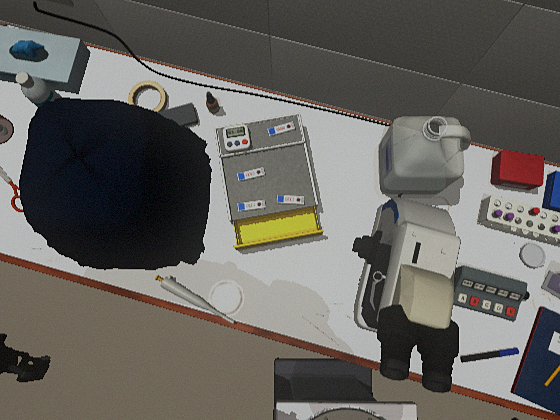

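View pics/scene0.png

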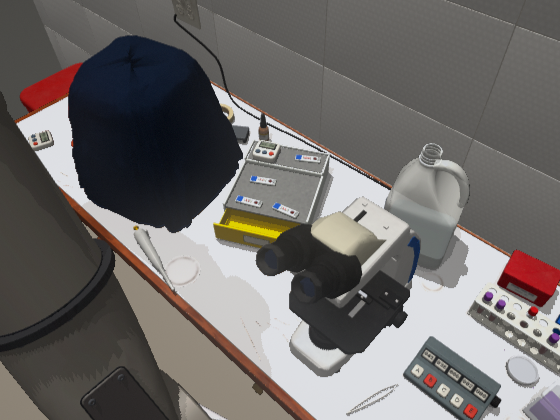

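The top view shows the yellow drawer at about (280,230), its panel front edge running from (236,250) to (322,238). The deck lies between (230,218) and (313,207), with the cassettes at (251,174), (251,206) and (290,199). The running test is at (284,129), the timer at (235,137), the pipette at (195,298) and the dust cover left of the tray. The scene view agrees with this.

```bash
cat > h.py <<'E'
from station import *
import cv2,numpy as np
def ray(n,uv,z):
    c=camera_model(n);C=-c['R'].T@c['t'];uv=np.atleast_2d(uv).astype(float)
    d=(np.linalg.inv(c['K'])@np.c_[uv,np.ones(len(uv))].T).T@c['R']
    return C+d*((z-C[2])/d[:,2])[:,None]
def cloud(n,dep):
    c=camera_model(n);v,u=np.mgrid[:420,:560]
    P=np.stack([u*dep,v*dep,dep],-1)@np.linalg.inv(c['K']).T
    return (P-c['t'])@c['R']
E
python3 - <<'E'
from h import *
im=cv2.imread('pics/top0.png');D=np.load('pics/top0.npy');P=cloud('top',D)
hsv=cv2.cvtColor(im,cv2.COLOR_BGR2HSV)
Y=cv2.inRange(hsv,(22,120,90),(35,255,255))>0
Z=P[...,2]
U,V=np.meshgrid(np.arange(560),np.arange(420))
roi=(U>215)&(U<330)&(V>190)&(V<260)
pan=Y&roi&(Z>.05)&(Z<.066)
print('panel n',pan.sum()); q=P[pan]; r=cv2.minAreaRect((q[:,:2]*1000).astype(np.float32));print('panel top rect',r,np.median(q[:,2]))
# blue fields
B=(cv2.inRange(hsv,(100,110,60),(130,255,255))>0)&(U>225)&(U<310)&(V>115)&(V<215)
n,l,s,c=cv2.connectedComponentsWithStats(B.astype(np.uint8))
for i in range(1,n):
    if s[i,4]>8: print('blue',s[i],ray('top',c[i],.056)[0])
# white cassettes on the deck
W=((hsv[...,2]>170)|B)&(U>232)&(U<308)&(V>160)&(V<214)
W=cv2.morphologyEx(W.astype(np.uint8),cv2.MORPH_CLOSE,np.ones((3,3)))
for k in cv2.findContours(W,cv2.RETR_EXTERNAL,cv2.CHAIN_APPROX_NONE)[0]:
    if cv2.contourArea(k)>60:
        p=ray('top',k[:,0],.056)*1000
        print('cas',cv2.minAreaRect(p[:,:2].astype(np.float32)),cv2.boundingRect(k))
# heights
m=(Z>.046)&(Z<.053)&(U>215)&(U<330)&(V>140)&(V<230)
print('deck rect',cv2.minAreaRect((P[m][:,:2]*1000).astype(np.float32)),np.median(Z[m]))
m=(Z>.01)&(U>150)&(U<240)&(V>270)&(V<325)
print('pip',P[m].min(0),P[m].max(0))
m=(Z>.1)&(U<225)&(V>90)&(V<280);print('cover',P[m].min(0),P[m].max(0))
m=(Z>.1)&(U>340)&(U<470)&(V>195)&(V<395);print('mic',P[m].min(0),P[m].max(0))
cv2.imwrite('pics/z0.png',cv2.resize(im[105:265,205:335],None,fx=4.5,fy=3.7*1,interpolation=cv2.INTER_CUBIC))
E
```

```text
panel n 256
panel top rect ((516.0323486328125, 158.78488159179688), (6.693960189819336, 206.84420776367188), 11.163637161254883) 0.05693720706541058
blue [269 127   6   8  34] [0.77748474 0.17768554 0.056     ]
blue [238 173   7   7  37] [0.66401822 0.24883637 0.056     ]
blue [278 195   6   7  36] [0.61023543 0.15444905 0.056     ]
blue [238 203   7   7  36] [0.59055604 0.24623414 0.056     ]
cas ((593.7437744140625, 224.26284790039062), (17.666616439819336, 62.00577926635742), 8.856877326965332) (237, 200, 28, 11)
cas ((608.8591918945312, 131.77645874023438), (61.995880126953125, 17.227296829223633), 87.2613525390625) (277, 195, 27, 9)
cas ((669.6336669921875, 227.7777557373047), (17.97024154663086, 60.37770462036133), 15.076497077941895) (237, 168, 27, 12)
deck rect ((654.4882202148438, 183.68798828125), (156.91664123535156, 209.70281982421875), 11.051494598388672) 0.049759864884306504
pip [0.32461838 0.1413508  0.01020241] [0.4306835  0.44739626 1.11403005]
cover [0.36523508 0.1413508  0.10003686] [0.85452498 0.76316985 1.11403005]
mic [ 0.23818531 -0.20527484  0.10086585] [0.60168163 0.1413508  1.11403005]
```

View pics/z0.png

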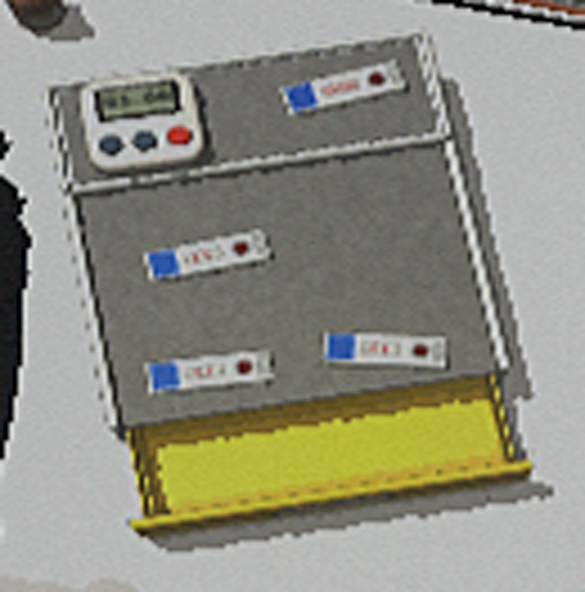

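```bash
python3 - <<'E'
from h import *
D=np.load('pics/top0.npy');P=cloud('top',D);U,V=np.meshgrid(np.arange(560),np.arange(420));Z=P[...,2]
ok=(D>0)
def ext(s,m):
    q=P[m];print(s,np.percentile(q,1,axis=0).round(3),np.percentile(q,99,axis=0).round(3))
for lo in (.1,.2,.3):
    ext(f'cover>{lo}',ok&(Z>lo)&(U<222)&(V>97)&(V<275)); ext(f'mic>{lo}',ok&(Z>lo)&(U>345)&(U<465)&(V>190)&(V<392))
for y in (.2,.3,.4,.5):
    m=ok&(Z>.08)&(U<222)&(V>97)&(V<275)&(abs(P[...,1]-y)<.01)
    if m.any(): print('cover front x at y',y,P[m][:,0].min())
ext('pip',ok&(Z>.01)&(U>150)&(U<240)&(V>270)&(V<325)&(Z<.05))
E=np.array([.578,.168]);X=np.array([-.91,.415]);Y=np.array([.415,.91]);c,s=np.cos(.194),np.sin(.194)
for w in ([.43,.16],E-.031*np.array([c,s])): d=np.array(w)-[.2798,.6138];print(w,d@X,d@Y)
E
```

```text
cover>0.1 [0.46  0.355 0.107] [0.735 0.608 0.355]
mic>0.1 [ 0.248 -0.167  0.129] [ 0.572 -0.008  0.401]
cover>0.2 [0.475 0.376 0.204] [0.731 0.605 0.355]
mic>0.2 [ 0.248 -0.166  0.213] [ 0.559 -0.008  0.402]
cover>0.3 [0.496 0.404 0.302] [0.729 0.604 0.356]
mic>0.3 [ 0.247 -0.155  0.302] [ 0.499 -0.007  0.402]
cover front x at y 0.4 0.4673532952612728
cover front x at y 0.5 0.45422134479102555
pip [0.327 0.266 0.013] [0.428 0.443 0.03 ]
[0.43, 0.16] -0.325009 -0.35062499999999996
[0.54758153 0.16202365] -0.43116837697636556 -0.2999871406322913
```

```bash
python3 -m inch '[[-0.02,-0.025,0,0,0,-0.05,0.3],[-0.05,-0.055,0,0,0,-0.11,0.5],[-0.085,-0.09,0,0,0,-0.17,0.5],[-0.12,-0.13,0,0,0,-0.23,0.5],[-0.155,-0.17,0,0,0,-0.3,0.5],[-0.19,-0.205,0,0,0,-0.36,0.5],[-0.225,-0.24,0,0,0,-0.43,0.5],[-0.26,-0.28,0,0,0,-0.5,0.5],[-0.295,-0.32,0,0,0,-0.56,0.5],[-0.325,-0.35,0,0,0,-0.623,0.5]]' 40; python3 - <<'E'
from h import *
o=get_obs();print(o['tool_pos'],o['eef_rot'].round(3) if hasattr(o['eef_rot'],'round') else o['eef_rot'],o['width'],o['joint_positions'],o['time_s'])
p,d=grab_frame('scene');cv2.imwrite('pics/s1.png',p[:,:,::-1])
E
```

```text
time_s: 1.1
tool_pos: [0.4291, 0.1625, 0.2033]
eef_rot: [[-0.981, -0.196, -0.0], [-0.196, 0.981, 0.0], [0.0, 0.0, -1.0]]
ft_force: [0.4, 0.2, -0.4]
width: 0.0427
grip_force: 0.0
[0.42907813 0.16248202 0.20332354] [[-0.981 -0.196 -0.   ]
 [-0.196  0.981  0.   ]
 [ 0.     0.    -1.   ]] 0.04266215465488638 [-41.78256085   3.55231413  13.65866603 119.31186446  -1.01562155
  57.2390701   73.72999619] 1.1
```

View pics/s1.png

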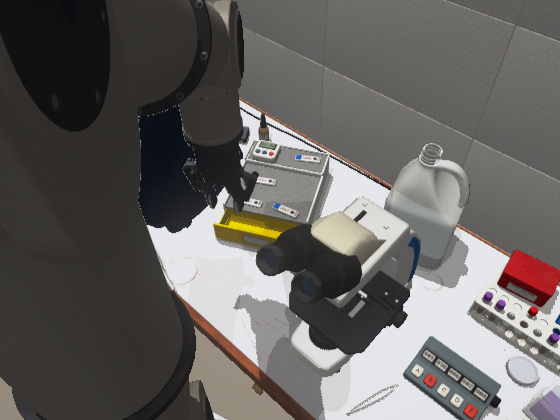

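The scene view shows the gripper in front of the tray, near (215,175), clear of both the cover and the microscope. Next I go over the gap and down.

```bash
python3 -m inch '[[-0.02,-0.005,0,0,0,0,0.5],[-0.05,-0.01,0,0,0,0,0.5],[-0.085,-0.017,0,0,0,0,0.5],[-0.11,-0.023,0.01,0,0,0,0.5],[-0.116,-0.023,0.04,0,0,0,0.5],[-0.116,-0.023,0.075,0,0,0,0.5],[-0.116,-0.023,0.11,0,0,0,0.5],[-0.116,-0.023,0.14,0,0,0,0.5],[-0.116,-0.023,0.165,0,0,0,0.5],[-0.116,-0.023,0.175,0,0,0,0.5]]'; python3 - <<'E'
from h import *
for n in('scene','top'):
    p,d=grab_frame(n);cv2.imwrite(f'pics/{n}2.png',p[:,:,::-1]);np.save(f'pics/{n}2.npy',d)
a=cv2.imread('pics/scene2.png')[120:270,170:370];b=cv2.imread('pics/top2.png')[100:270,200:350]
cv2.imwrite('pics/c2.png',np.hstack([cv2.resize(a,(480,360)),cv2.resize(b,(318,360))]))
E
```

```text
time_s: 2.15
tool_pos: [0.546, 0.164, 0.0259]
eef_rot: [[-0.981, -0.194, -0.003], [-0.194, 0.981, -0.002], [0.003, -0.001, -1.0]]
ft_force: [-0.5, 0.7, 1.3]
width: 0.0425
grip_force: 0.0
```

View pics/c2.png

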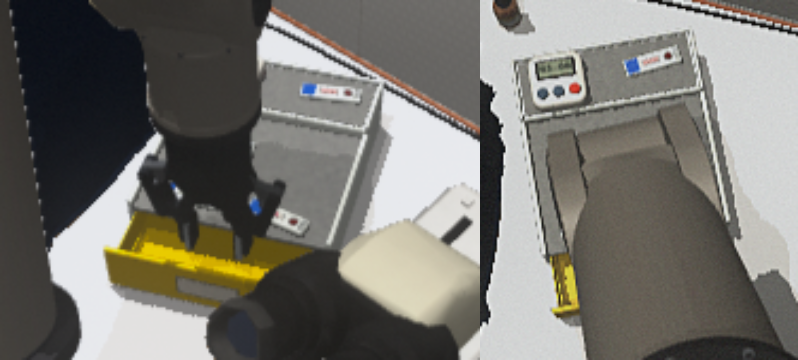

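The crop shows both fingertips inside the drawer, behind the panel, with the cassettes untouched. I pull next.

```bash
python3 -m inch '[[0.004,0,0,0,0,0,0.5],[0.01,0,0,0,0,0,0.5],[0.017,0,0,0,0,0,0.5],[0.024,0,0,0,0,0,0.5],[0.031,0,0,0,0,0,0.5],[0.038,0,0,0,0,0,0.5],[0.045,0,0,0,0,0,0.5],[0.051,0,0,0,0,0,0.5],[0.055,0,0,0,0,0,0.5],[0.057,0,0,0,0,0,0.5]]'; python3 - <<'E'
from h import *
p,d=grab_frame('scene');cv2.imwrite('pics/s3.png',p[:,:,::-1])
P=cloud('scene',d);h=cv2.cvtColor(p,cv2.COLOR_RGB2HSV);m=(cv2.inRange(h,(22,120,60),(35,255,255))>0)&(P[...,2]>.052)&(P[...,2]<.064)
q=P[m][:,:2]-[.578,.168];c,s=np.cos(.194),np.sin(.194);x=q[:,0]*c+q[:,1]*s
print(m.sum(),np.percentile(x,[5,25,50,75,95]))
E
```

```text
time_s: 3.25
tool_pos: [0.4911, 0.1534, 0.0283]
eef_rot: [[-0.981, -0.194, -0.0], [-0.194, 0.981, -0.0], [0.0, -0.0, -1.0]]
ft_force: [0.5, -0.3, -0.8]
width: 0.0427
grip_force: 0.0
130 [-0.06587243 -0.06431102 -0.06340469 -0.06182748 -0.05990245]
```

```bash
python3 - <<'E'
from h import *
p,d=grab_frame('scene');a=p[120:270,170:370,::-1]
print(get_obs()['tool_pos'],get_obs()['ft_force'])
cv2.imwrite('pics/c3.png',cv2.resize(a,(720,540)))
E
```

```text
[0.49142453 0.15344788 0.02834217] [-0.25753707 -0.07560118  0.20073905]
```

View pics/c3.png

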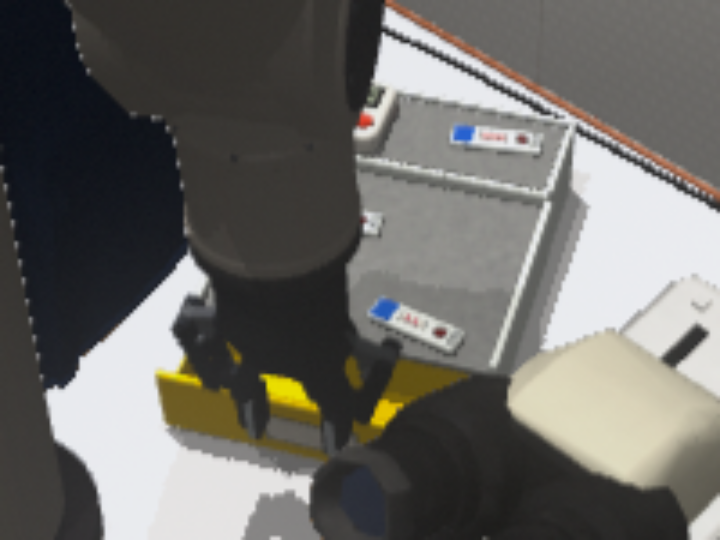

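```bash
python3 - <<'E'
from h import *
p,d=grab_frame('scene');P=cloud('scene',d);o=get_obs()
c=camera_model('scene');x=c['K']@(c['R']@o['tool_pos']+c['t']);print('TCP px',x[:2]/x[2])
h=cv2.cvtColor(p,cv2.COLOR_RGB2HSV)
for cu,cv_ in((255,425),(335,440),(250,400),(332,415)):
    u,v=int(cu/3.6+170),int(cv_/3.6+120);print(u,v,P[v,u].round(4),p[v,u])
m=(h[...,2]<70)&(P[...,2]<.14)&(P[...,0]>.42)&(P[...,0]<.56)&(P[...,1]>.08)&(P[...,1]<.25)&(d>0)
q=P[m];print(m.sum(),q.min(0),q.max(0),np.percentile(q,2,axis=0))
E
```

```text
TCP px [253.50619051 249.38888378]
240 238 [0.4762 0.1756 0.0767] [61 61 61]
263 242 [0.4916 0.1261 0.0734] [42 42 42]
239 231 [0.4782 0.1772 0.0987] [69 70 70]
262 235 [0.4855 0.1233 0.1075] [38 38 39]
554 [0.46786869 0.09273438 0.019602  ] [0.5179234  0.21267227 0.13997645] [0.46939814 0.09885758 0.06441701]
```

```bash
python3 - <<'E'
from h import *
p,d=grab_frame('scene');P=cloud('scene',d)
print(-camera_model('scene')['R'].T@camera_model('scene')['t'],d[200:260:10,240])
for u in(240,263,252):
    for v in range(228,262,3): print(u,v,P[v,u].round(3),p[v,u])
D=np.load('pics/scene2.npy')
cv2.imwrite('pics/c4.png',cv2.resize(p[200:270,200:300,::-1],(800,560),interpolation=cv2.INTER_NEAREST))
E
```

```text
[-0.04673488 -0.21952865  0.93046205] [0.9127367 0.9521473 1.0075331 1.0531412 1.0786668 1.1420653]
240 228 [0.483 0.177 0.103] [41 41 41]
240 231 [0.479 0.175 0.098] [49 49 48]
240 234 [0.477 0.175 0.091] [45 45 44]
240 237 [0.476 0.175 0.081] [60 60 60]
240 240 [0.477 0.177 0.068] [78 78 80]
240 243 [0.51  0.203 0.   ] [103  96  73]
240 246 [0.501 0.198 0.002] [133 131 131]
240 249 [0.493 0.193 0.004] [216 214 213]
240 252 [0.485 0.188 0.004] [228 227 226]
240 255 [ 0.48   0.186 -0.   ] [228 227 227]
240 258 [ 0.473  0.181 -0.   ] [228 227 226]
240 261 [0.462 0.174 0.006] [218 215 215]
263 228 [0.501 0.129 0.111] [36 36 35]
263 231 [0.489 0.122 0.118] [36 36 35]
263 234 [0.487 0.122 0.11 ] [38 38 37]
263 237 [0.487 0.122 0.1  ] [39 39 38]
263 240 [0.492 0.126 0.081] [42 41 41]
263 243 [0.491 0.126 0.071] [47 47 47]
263 246 [ 0.28  -0.009  0.4  ] [70 68 66]
263 249 [ 0.278 -0.01   0.397] [42 42 41]
263 252 [ 0.28  -0.009  0.387] [41 39 39]
263 255 [ 0.277 -0.01   0.383] [43 43 42]
263 258 [ 0.277 -0.01   0.377] [47 47 46]
263 261 [ 0.274 -0.011  0.374] [60 58 58]
252 228 [0.557 0.196 0.009] [234 222   0]
252 231 [0.517 0.17  0.058] [219 186   0]
252 234 [0.515 0.169 0.05 ] [99 82 29]
252 237 [0.511 0.167 0.045] [87 83 73]
252 240 [0.513 0.17  0.029] [98 95 89]
252 243 [0.513 0.171 0.017] [84 77 59]
252 246 [0.515 0.173 0.001] [95 89 72]
252 249 [0.507 0.168 0.002] [100  99  99]
252 252 [0.499 0.164 0.002] [217 214 213]
252 255 [ 0.493  0.161 -0.   ] [228 227 226]
252 258 [ 0.486  0.156 -0.   ] [163 161 160]
252 261 [0.477 0.151 0.001] [133 131 130]
```

View pics/c4.png

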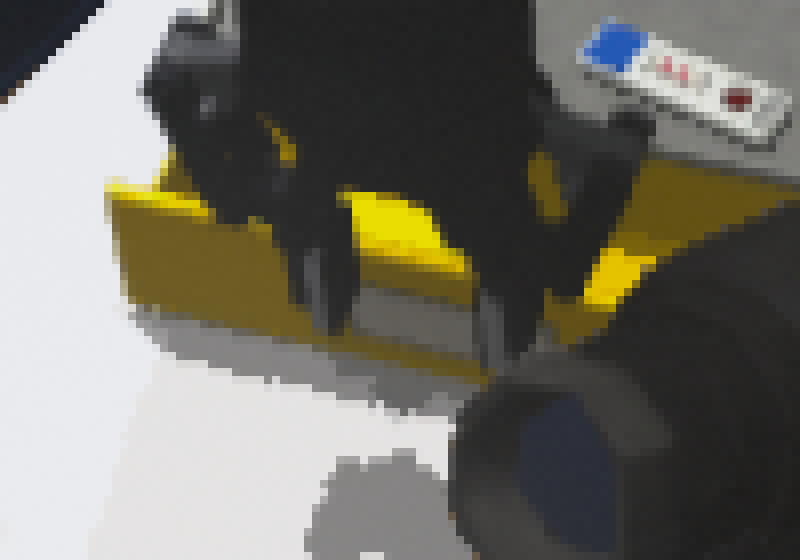

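The zoom shows both fingertips in front of the drawer panel, at about (240,241) and (263,245) in the full picture. Depth puts the tips at z≈0.065, about 35 mm above the TCP reading, so they passed over the panel without touching it. I lift, go back and descend deeper, guarded by force.

```bash
python3 -m inch '[[0,0,-0.008,0,0,0,0.5],[0,0,-0.015,0,0,0,0.5],[-0.015,0,-0.015,0,0,0,0.5],[-0.035,0,-0.015,0,0,0,0.5],[-0.05,0,-0.015,0,0,0,0.5],[-0.057,0,-0.012,0,0,0,0.5],[-0.057,0,-0.005,0,0,0,0.5],[-0.057,0,0.002,0,0,0,0.5],[-0.057,0,0.009,0,0,0,0.5],[-0.057,0,0.014,0,0,0,0.5]]'; python3 - <<'E'
from h import *
p,d=grab_frame('scene');P=cloud('scene',d);h=cv2.cvtColor(p,cv2.COLOR_RGB2HSV)
o=get_obs();print(o['tool_pos'],o['ft_force'],o['joint_positions'])
m=(h[...,2]<80)&(h[...,1]<60)&(P[...,2]<.13)&(P[...,2]>.012)&(P[...,0]>.51)&(P[...,0]<.6)&(P[...,1]>.1)&(P[...,1]<.22)&(d>0)
for s in(P[...,1]>.16,P[...,1]<.16):
    q=P[m&s];q=q[np.argsort(q[:,2])];print(q[:12:2].round(3))
E
```

```text
time_s: 4.45
tool_pos: [0.5466, 0.1643, 0.0134]
eef_rot: [[-0.981, -0.194, -0.001], [-0.194, 0.981, -0.0], [0.001, -0.0, -1.0]]
ft_force: [0.7, -0.3, 0.7]
width: 0.0432
grip_force: 0.0
[0.54642091 0.16422671 0.01291077] [-0.6890532  -1.15033001 -0.63170483] [-33.56726363  29.25410335  13.12081022 114.30096379 -10.45963976
  37.64635249  87.44479342]
[[0.574 0.198 0.047]
 [0.58  0.177 0.048]
 [0.578 0.178 0.049]
 [0.545 0.189 0.05 ]
 [0.533 0.185 0.05 ]
 [0.577 0.186 0.05 ]]
[[0.59  0.12  0.045]
 [0.587 0.129 0.048]
 [0.588 0.125 0.049]
 [0.544 0.138 0.049]
 [0.542 0.142 0.05 ]
 [0.588 0.122 0.051]]
```

```bash
python3 -m inch '[[0,0,0.007,0,0,0,0.5],[0,0,0.014,0,0,0,0.5],[0,0,0.017,0,0,0,0.5],[0.008,0,0.017,0,0,0,0.5],[0.016,0,0.017,0,0,0,0.5],[0.022,0,0.017,0,0,0,0.5],[0.028,0,0.017,0,0,0,0.5],[0.034,0,0.017,0,0,0,0.5],[0.04,0,0.017,0,0,0,0.5],[0.045,0,0.017,0,0,0,0.5]]'; python3 -m inch '[[0.004,0,0,0,0,0,0.5],[0.008,0,0,0,0,0,0.5],[0.011,0,0,0,0,0,0.5],[0.013,0,0,0,0,0,0.5],[0.014,0,0,0,0,0,0.5],[0.015,0,0,0,0,0,0.5],[0.015,0,0,0,0,0,0.5],[0.015,0,0,0,0,0,0.5],[0.015,0,0,0,0,0,0.5],[0.015,0,0,0,0,0,0.5]]'; cat > dr.py <<'E'
from h import *
p,d=grab_frame('scene');P=cloud('scene',d);h=cv2.cvtColor(p,cv2.COLOR_RGB2HSV);m=(cv2.inRange(h,(22,120,60),(35,255,255))>0)&(P[...,2]>.052)&(P[...,2]<.064)
q=P[m][:,:2]-[.578,.168];c,s=np.cos(.194),np.sin(.194);x=q[:,0]*c+q[:,1]*s
print('opening',m.sum(),-np.percentile(x,[5,50,95])-.005)
E
python3 dr.py
```

```text
time_s: 5.5
tool_pos: [0.5029, 0.1558, -0.0025]
eef_rot: [[-0.981, -0.194, 0.0], [-0.194, 0.981, 0.0], [-0.0, 0.0, -1.0]]
ft_force: [2.6, 0.9, 0.9]
width: 0.0427
grip_force: 0.9
time_s: 6.5
tool_pos: [0.4884, 0.1528, -0.0028]
eef_rot: [[-0.981, -0.194, -0.0], [-0.194, 0.981, -0.0], [0.0, -0.0, -1.0]]
ft_force: [0.8, 0.1, 0.3]
width: 0.0426
grip_force: 0.0
opening 193 [0.10283583 0.10055802 0.09630136]
```

```bash
python3 -m inch '[[0,0,-0.02,0,0,0,0.5],[0,0,-0.05,0,0,0,0.5],[0,0,-0.085,0,0,0,0.7],[0,0,-0.12,0,0,0,1],[-0.02,0.01,-0.14,0,0,0,1],[-0.055,0.025,-0.145,0,0,0,1],[-0.09,0.04,-0.145,0,0,0,1],[-0.125,0.05,-0.145,0,0,0,1],[-0.146,0.05,-0.145,0,0,0,1],[-0.146,0.05,-0.145,0,0,0,1]]'; cat > tip.py <<'E'
from h import *
p,d=grab_frame('scene');P=cloud('scene',d);h=cv2.cvtColor(p,cv2.COLOR_RGB2HSV)
T=np.array(get_obs()['tool_pos']);w=get_obs()['width'];c=camera_model('scene');x=c['K']@(c['R']@T+c['t']);x=x[:2]/x[2]
m=(h[...,2]<90)&(h[...,1]<60)&(d>0)&(np.hypot(P[...,0]-T[0],P[...,1]-T[1])<.05)&(P[...,2]>.058)
q=P[m];q=q[np.argsort(q[:,2])];print('tcp',T.round(4),'w',w,'px',x);print(q[:30:3].round(3))
u,v=int(x[0]),int(x[1]);cv2.imwrite('pics/tip.png',cv2.resize(p[max(v-50,0):v+30,u-50:u+50,::-1],(750,600),interpolation=cv2.INTER_NEAREST))
E
python3 tip.py
```

```text
time_s: 7.55
tool_pos: [0.624, 0.2306, 0.1415]
eef_rot: [[-0.981, -0.194, 0.0], [-0.194, 0.981, -0.001], [-0.0, -0.001, -1.0]]
ft_force: [-1.1, 0.3, -0.6]
width: -0.0
grip_force: 0.0
tcp [0.6226 0.23   0.1415] w 0.0002995278437693481 px [249.79046872 167.49206171]
[[0.595 0.198 0.058]
 [0.598 0.202 0.06 ]
 [0.615 0.236 0.172]
 [0.614 0.232 0.175]
 [0.622 0.224 0.178]
 [0.615 0.23  0.178]
 [0.62  0.225 0.179]
 [0.617 0.244 0.18 ]
 [0.613 0.233 0.182]
 [0.616 0.241 0.182]]
```

View pics/tip.png

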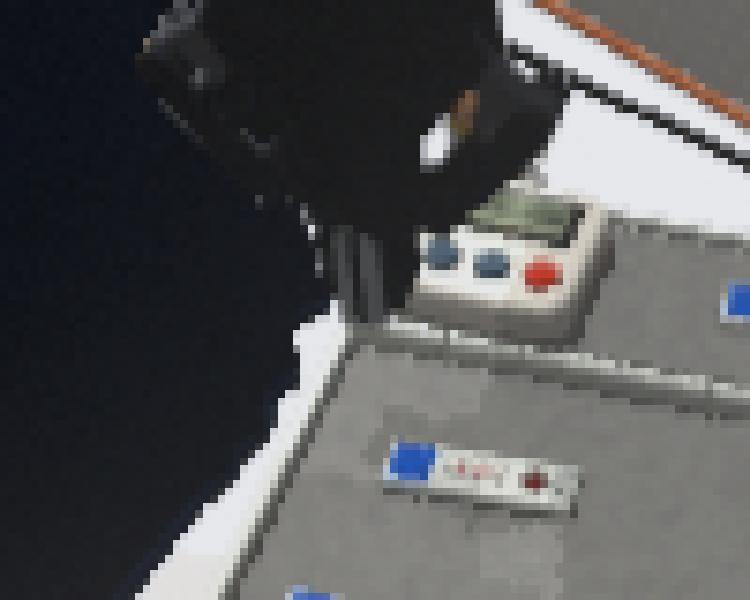

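The shut fingertips appear at crop (375,320), about 30 mm above the TCP reading. The offset is therefore systematic and I allow for it. They hover over the deck between b and c.

```bash
python3 -m inch '[[0,0,0.02,0,0,0,1],[0,0,0.05,0,0,0,1],[0,0,0.08,0,0,0,1],[0,0,0.1,0,0,0,1],[0,0,0.108,0,0,0,1],[0,0,0.11,0,0,0,1],[0,0,0.112,0,0,0,1],[0,0,0.113,0,0,0,1],[0,0,0.114,0,0,0,1],[0,0,0.114,0,0,0,1]]';sed -i 's/>.058)/>.0535)/' tip.py; python3 tip.py; python3 -m inch '[[0,0,0.001,0,0,0,1],[0,0,0.001,0,0,0,1],[0,0,0.002,0,0,0,1],[0,0,0.002,0,0,0,1],[0,0,0.003,0,0,0,1],[0,0,0.003,0,0,0,1],[0,0,0.003,0,0,0,1],[0,0,0.003,0,0,0,1],[0,0,0.003,0,0,0,1],[0,0,0.003,0,0,0,1]]'
```

```text
time_s: 8.6
tool_pos: [0.6223, 0.2304, 0.0288]
eef_rot: [[-0.981, -0.194, 0.001], [-0.194, 0.981, 0.0], [-0.001, 0.0, -1.0]]
ft_force: [0.8, 0.3, -0.6]
width: 0.0
grip_force: 0.0
tcp [0.6223 0.2303 0.0287] w -0.0003648290104998896 px [252.74882947 199.90104126]
[[0.618 0.203 0.054]
 [0.617 0.213 0.054]
 [0.614 0.226 0.054]
 [0.611 0.238 0.054]
 [0.622 0.194 0.054]
 [0.624 0.22  0.054]
 [0.632 0.202 0.054]
 [0.62  0.227 0.055]
 [0.654 0.234 0.055]
 [0.633 0.186 0.055]]
time_s: 9.65
tool_pos: [0.6221, 0.2303, 0.0253]
eef_rot: [[-0.981, -0.194, 0.0], [-0.194, 0.981, 0.0], [-0.0, -0.0, -1.0]]
ft_force: [-0.8, 0.4, 0.1]
width: 0.0002
grip_force: 0.0
```

```bash
for i in 1 2; do :; done; python3 -m inch '[[0,0,0.001,0,0,0,1],[0,0,0.001,0,0,0,1],[0,0,0.002,0,0,0,1],[0,0,0.002,0,0,0,1],[0,0,0.002,0,0,0,1],[0,0,0.002,0,0,0,1],[0,0,0.002,0,0,0,1],[0,0,0.002,0,0,0,1],[0,0,0.002,0,0,0,1],[0,0,0.002,0,0,0,1]]' | grep -E 'pos|force'; python3 -m inch '[[0,0,0.001,0,0,0,1],[0,0,0.001,0,0,0,1],[0,0,0.002,0,0,0,1],[0,0,0.002,0,0,0,1],[0,0,0.002,0,0,0,1],[0,0,0.002,0,0,0,1],[0,0,0.002,0,0,0,1],[0,0,0.002,0,0,0,1],[0,0,0.002,0,0,0,1],[0,0,0.002,0,0,0,1]]'| grep -E 'pos|force'
```

```text
tool_pos: [0.6221, 0.2302, 0.0233]
ft_force: [0.2, -0.5, -0.3]
grip_force: 0.0
tool_pos: [0.6222, 0.2303, 0.0221]
ft_force: [-4.3, -1.6, 13.2]
grip_force: 6.7
```

Contact with the deck comes at TCP z≈0.0222. I raise 2 mm and sweep test_b.

```bash
python3 -m inch '[[0,0,-0.002,0,0,0,1],[0.004,0,-0.002,0,0,0,1],[0.009,0,-0.002,0,0,0,1],[0.014,0,-0.002,0,0,0,1],[0.019,0,-0.002,0,0,0,1],[0.024,0,-0.002,0,0,0,1],[0.029,0,-0.002,0,0,0,1],[0.034,0,-0.002,0,0,0,1],[0.039,0,-0.002,0,0,0,1],[0.044,0,-0.002,0,0,0,1]]'; python3 -m inch '[[0.005,0,0,0,0,0,1],[0.01,0,0,0,0,0,1],[0.015,0,0,0,0,0,1],[0.017,0,0,0,0,0,1],[0.019,0,0,0,0,0,1],[0.02,0,0,0,0,0,1],[0.02,0,0,0,0,0,1],[0.02,0,-0.01,0,0,0,1],[0.02,0,-0.03,0,0,0,1],[0.02,0,-0.05,0,0,0,1]]'; python3 - <<'E'
from h import *
p,d=grab_frame('scene');cv2.imwrite('pics/c5.png',cv2.resize(p[120:270,170:370,::-1],(720,540)))
E
```

```text
time_s: 12.65
tool_pos: [0.5786, 0.2216, 0.0233]
eef_rot: [[-0.981, -0.194, 0.0], [-0.194, 0.981, -0.0], [-0.0, -0.0, -1.0]]
ft_force: [-0.4, -0.6, 0.3]
width: -0.0005
grip_force: 0.0
time_s: 13.65
tool_pos: [0.5594, 0.2176, 0.0744]
eef_rot: [[-0.981, -0.194, -0.0], [-0.194, 0.981, -0.0], [0.0, -0.0, -1.0]]
ft_force: [0.4, -0.6, 1.4]
width: 0.0005
grip_force: 0.0
```

View pics/c5.png

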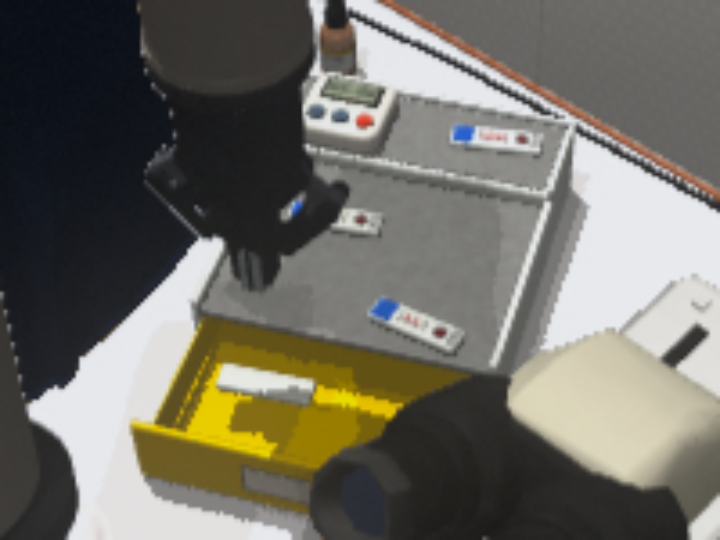

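The crop shows test_b lying in the drawer at (265,383), with a and c still in place. Next is test_a.

```bash
python3 -m inch '[[-0.02,-0.02,0,0,0,0,1],[-0.045,-0.05,0,0,0,0,1],[-0.065,-0.08,0,0,0,0,1],[-0.067,-0.0945,0,0,0,0,1],[-0.067,-0.0945,0.01,0,0,0,1],[-0.067,-0.0945,0.025,0,0,0,1],[-0.067,-0.0945,0.04,0,0,0,1],[-0.067,-0.0945,0.047,0,0,0,1],[-0.067,-0.0945,0.0495,0,0,0,1],[-0.067,-0.0945,0.05,0,0,0,1]]'; python3 -m inch '[[0.004,0,0,0,0,0,1],[0.009,0,0,0,0,0,1],[0.014,0,0,0,0,0,1],[0.019,0,0,0,0,0,1],[0.024,0,0,0,0,0,1],[0.029,0,0,0,0,0,1],[0.034,0,0,0,0,0,1],[0.039,0,0,0,0,0,1],[0.044,0,0,0,0,0,1],[0.049,0,0,0,0,0,1]]';  python3 -m inch '[[0.005,0,0,0,0,0,1],[0.01,0,0,0,0,0,1],[0.014,0,0,0,0,0,1],[0.017,0,0,0,0,0,1],[0.019,0,0,0,0,0,1],[0.02,0,0,0,0,0,1],[0.02,0,0,0,0,0,1],[0.02,0,-0.01,0,0,0,1],[0.02,0,-0.03,0,0,0,1],[0.02,0,-0.05,0,0,0,1]]'; cat > blob.py <<'E'
from h import *
p,d=grab_frame('scene');P=cloud('scene',d);h=cv2.cvtColor(p,cv2.COLOR_RGB2HSV);c,s=np.cos(.194),np.sin(.194)
Q=P[...,:2]-[.578,.168];X=Q[...,0]*c+Q[...,1]*s;Yt=-Q[...,0]*s+Q[...,1]*c
W=((h[...,2]>120)&((h[...,1]<60)|((h[...,0]>100)&(h[...,0]<130))))&(X>-.1)&(X<.14)&(abs(Yt)<.095)&(P[...,2]<.07)&(d>0)
n,l,st,_=cv2.connectedComponentsWithStats(W.astype(np.uint8))
for i in range(1,n):
    if st[i,4]>25:
        m=l==i;print(st[i],'tray x %.3f y %.3f z %.3f'%(X[m].mean(),Yt[m].mean(),np.median(P[m][:,2])),'x',X[m].min().round(3),X[m].max().round(3),'y',Yt[m].min().round(3),Yt[m].max().round(3))
E
python3 blob.py
```

```text
time_s: 14.7
tool_pos: [0.643, 0.1385, 0.0229]
eef_rot: [[-0.981, -0.194, -0.001], [-0.194, 0.981, -0.0], [0.001, -0.0, -1.0]]
ft_force: [-0.6, -0.3, 0.3]
width: -0.0001
grip_force: 0.0
time_s: 15.7
tool_pos: [0.5949, 0.1285, 0.0233]
eef_rot: [[-0.981, -0.194, 0.0], [-0.194, 0.981, -0.0], [-0.0, -0.0, -1.0]]
ft_force: [0.2, 0.0, -0.4]
width: -0.0003
grip_force: 0.0
time_s: 16.7
tool_pos: [0.5757, 0.1246, 0.0743]
eef_rot: [[-0.981, -0.194, -0.0], [-0.194, 0.981, -0.0], [0.0, -0.0, -1.0]]
ft_force: [1.2, -0.3, 0.5]
width: 0.0
grip_force: 0.0
[ 229  168   53   50 1095] tray x 0.046 y 0.051 z 0.051 x -0.002 0.14 y -0.036 0.095
[285 181  34  42 459] tray x 0.058 y -0.075 z 0.051 x 0.002 0.139 y -0.095 -0.039
[230 221  27  12 189] tray x -0.020 y 0.052 z 0.015 x -0.03 -0.007 y 0.02 0.085
[267 229  16   9  86] tray x -0.020 y -0.025 z 0.015 x -0.031 -0.009 y -0.043 -0.011
```

```bash
python3 -m inch '[[-0.02,0.012,0,0,0,0,1],[-0.055,0.03,0,0,0,0,1],[-0.09,0.055,0,0,0,0,1],[-0.125,0.075,0,0,0,0,1],[-0.143,0.0825,0,0,0,0,1],[-0.143,0.0825,0.015,0,0,0,1],[-0.143,0.0825,0.035,0,0,0,1],[-0.143,0.0825,0.046,0,0,0,1],[-0.143,0.0825,0.0495,0,0,0,1],[-0.143,0.0825,0.05,0,0,0,1]]'; python3 -m inch '[[0.004,0,0,0,0,0,1],[0.009,0,0,0,0,0,1],[0.014,0,0,0,0,0,1],[0.02,0,0,0,0,0,1],[0.026,0,0,0,0,0,1],[0.032,0,0,0,0,0,1],[0.038,0,0,0,0,0,1],[0.044,0,0,0,0,0,1],[0.05,0,0,0,0,0,1],[0.056,0,0,0,0,0,1]]';  python3 -m inch '[[0.006,0,0,0,0,0,1],[0.012,0,0,0,0,0,1],[0.018,0,0,0,0,0,1],[0.024,0,0,0,0,0,1],[0.03,0,0,0,0,0,1],[0.036,0,0,0,0,0,1],[0.042,0,0,0,0,0,1],[0.048,0,0,0,0,0,1],[0.054,0,0,0,0,0,1],[0.06,0,0,0,0,0,1]]'; python3 blob.py
```

```text
time_s: 17.75
tool_pos: [0.6997, 0.233, 0.0232]
eef_rot: [[-0.981, -0.194, -0.001], [-0.194, 0.981, -0.0], [0.001, -0.0, -1.0]]
ft_force: [-0.2, 0.3, 0.9]
width: 0.0
grip_force: 0.0
time_s: 18.75
tool_pos: [0.6445, 0.2225, 0.0233]
eef_rot: [[-0.981, -0.194, -0.0], [-0.194, 0.981, -0.0], [0.0, -0.0, -1.0]]
ft_force: [-0.6, 0.1, 0.3]
width: 0.0001
grip_force: 0.0
time_s: 19.75
tool_pos: [0.5857, 0.2108, 0.0233]
eef_rot: [[-0.981, -0.194, -0.0], [-0.194, 0.981, -0.0], [0.0, -0.0, -1.0]]
ft_force: [-0.4, -1.0, 0.7]
width: 0.0
grip_force: 0.0
[ 267  174   52   48 1050] tray x 0.069 y -0.046 z 0.051 x 0.002 0.14 y -0.095 0.016
[229 195  13  13  74] tray x 0.018 y 0.085 z 0.052 x 0.004 0.04 y 0.068 0.095
[230 221  27  11 172] tray x -0.020 y 0.053 z 0.015 x -0.032 -0.009 y 0.021 0.084
```

```bash
python3 -m inch '[[0.007,0,0,0,0,0,1],[0.014,0,0,0,0,0,1],[0.019,0,0,0,0,0,1],[0.023,0,0,0,0,0,1],[0.025,0,0,0,0,0,1],[0.025,0,0,0,0,0,1],[0.025,0,-0.01,0,0,0,1],[0.025,0,-0.03,0,0,0,1],[0.025,0,-0.06,0,0,0,1],[0.025,0,-0.09,0,0,0,1]]'; python3 blob.py; python3 - <<'E'
from h import *
p,d=grab_frame('scene');cv2.imwrite('pics/c6.png',cv2.resize(p[120:270,170:370,::-1],(720,540)))
E
```

```text
time_s: 20.8
tool_pos: [0.5617, 0.2059, 0.1148]
eef_rot: [[-0.981, -0.194, -0.0], [-0.194, 0.981, -0.0], [0.0, -0.0, -1.0]]
ft_force: [0.4, 0.3, 0.3]
width: 0.0001
grip_force: 0.0
[ 229  171   90   52 2799] tray x 0.066 y -0.010 z 0.052 x 0.0 0.14 y -0.095 0.095
[239 215  25   7  52] tray x 0.007 y 0.044 z 0.015 x 0.004 0.012 y 0.011 0.074
[230 221  27  13 185] tray x -0.023 y 0.052 z 0.015 x -0.032 -0.011 y 0.02 0.084
[267 229  16   8  81] tray x -0.020 y -0.025 z 0.015 x -0.032 -0.008 y -0.042 -0.01
```

View pics/c6.png

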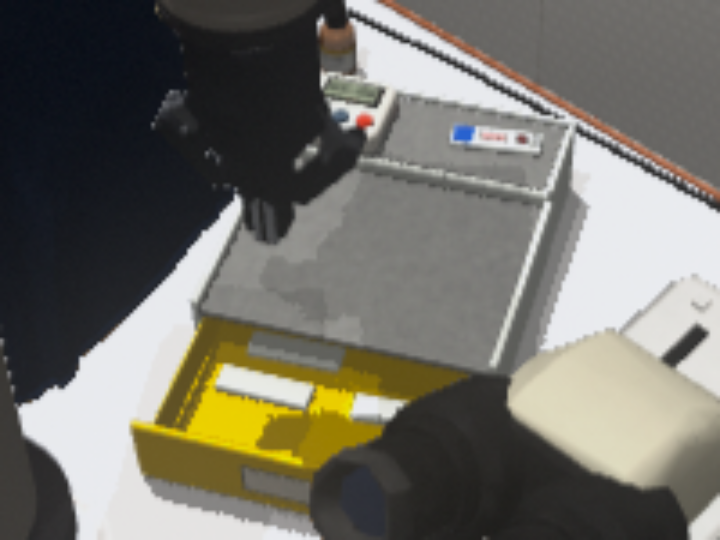

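All three cassettes lie flat in the drawer: crop (265,385), (295,350) and (375,405). The running test and the timer are unchanged. Next I go in front of the panel and push it shut.

```bash
python3 -m inch '[[0.02,-0.007,0,0,0,0,1],[0.05,-0.016,0,0,0,0,1],[0.085,-0.026,0,0,0,0,1],[0.115,-0.036,0,0,0,0,1],[0.13,-0.0405,0,0,0,0,1],[0.131,-0.0405,0.015,0,0,0,1],[0.131,-0.0405,0.045,0,0,0,1],[0.131,-0.0405,0.08,0,0,0,1],[0.131,-0.0405,0.1,0,0,0,1],[0.131,-0.0405,0.106,0,0,0,1]]';  python3 -m inch '[[-0.005,0,0,0,0,0,1],[-0.01,0,0,0,0,0,1],[-0.015,0,0,0,0,0,1],[-0.02,0,0,0,0,0,1],[-0.025,0,0,0,0,0,1],[-0.03,0,0,0,0,0,1],[-0.035,0,0,0,0,0,1],[-0.04,0,0,0,0,0,1],[-0.045,0,0,0,0,0,1],[-0.05,0,0,0,0,0,1]]'; python3 dr.py
```

```text
time_s: 21.9
tool_pos: [0.44, 0.1403, 0.0056]
eef_rot: [[-0.981, -0.194, -0.003], [-0.194, 0.981, -0.002], [0.003, -0.001, -1.0]]
ft_force: [-0.2, -0.3, 0.4]
width: 0.0002
grip_force: 0.0
time_s: 22.9
tool_pos: [0.4904, 0.1507, 0.0073]
eef_rot: [[-0.981, -0.194, -0.0], [-0.194, 0.981, -0.0], [0.0, -0.0, -1.0]]
ft_force: [-0.4, -0.7, 1.5]
width: 0.0002
grip_force: 0.9
opening 98 [0.07340498 0.07089139 0.06703175]
```

```bash
python3 -m inch '[[-0.005,0,0,0,0,0,1],[-0.01,0,0,0,0,0,1],[-0.015,0,0,0,0,0,1],[-0.02,0,0,0,0,0,1],[-0.025,0,0,0,0,0,1],[-0.03,0,0,0,0,0,1],[-0.035,0,0,0,0,0,1],[-0.04,0,0,0,0,0,1],[-0.045,0,0,0,0,0,1],[-0.05,0,0,0,0,0,1]]'; python3 -m inch '[[-0.005,0,0,0,0,0,1],[-0.01,0,0,0,0,0,1],[-0.014,0,0,0,0,0,1],[-0.016,0,0,0,0,0,1],[-0.018,0,0,0,0,0,1],[-0.019,0,0,0,0,0,1],[-0.02,0,0,0,0,0,1],[-0.02,0,0,0,0,0,1],[-0.02,0,0,0,0,0,1],[-0.02,0,0,0,0,0,1]]'; python3 dr.py
```

```text
time_s: 23.95
tool_pos: [0.5395, 0.1603, 0.0073]
eef_rot: [[-0.981, -0.194, -0.0], [-0.194, 0.981, -0.0], [0.0, -0.0, -1.0]]
ft_force: [-1.9, -1.3, -0.1]
width: -0.0001
grip_force: 0.9
time_s: 24.95
tool_pos: [0.5588, 0.1643, 0.0074]
eef_rot: [[-0.981, -0.194, 0.0], [-0.194, 0.981, 0.0], [-0.0, 0.0, -1.0]]
ft_force: [0.5, -0.3, -0.8]
width: -0.0001
grip_force: 0.0
opening 194 [ 0.00379306  0.00137679 -0.00315834]
```

```bash
python3 -m inch '[[-0.001,0,0,0,0,0,1],[-0.001,0,0,0,0,0,1],[-0.002,0,0,0,0,0,1],[-0.002,0,0,0,0,0,1],[-0.003,0,0,0,0,0,1],[-0.003,0,0,0,0,0,1],[-0.003,0,0,0,0,0,1],[-0.003,0,0,0,0,0,1],[-0.003,0,0,0,0,0,1],[-0.003,0,0,0,0,0,1]]'
```

```text
time_s: 26.0
tool_pos: [0.5593, 0.1643, 0.0069]
eef_rot: [[-0.981, -0.194, -0.004], [-0.194, 0.981, -0.001], [0.004, -0.0, -1.0]]
ft_force: [-14.1, -2.7, 8.6]
width: 0.0002
grip_force: 7.1
```

The drawer is on its stop. I retract clear of it and check.

```bash
python3 -m inch '[[0.005,0,0,0,0,0,1],[0.015,0,0,0,0,0,1],[0.03,0,0,0,0,0,1],[0.045,0,0,0,0,0,1],[0.06,0,-0.01,0,0,0,1],[0.07,0,-0.04,0,0,0,1],[0.07,0,-0.08,0,0,0,1],[0.07,0,-0.12,0,0,0,1],[0.07,0,-0.14,0,0,0,1],[0.07,0,-0.14,0,0,0,1]]'; python3 dr.py; python3 - <<'E'
from h import *
p,d=grab_frame('scene');cv2.imwrite('pics/c7.png',cv2.resize(p[100:300,110:370,::-1],(780,600)))
E
```

```text
time_s: 27.0
tool_pos: [0.4943, 0.1519, 0.1503]
eef_rot: [[-0.981, -0.194, 0.005], [-0.194, 0.981, 0.003], [-0.005, 0.002, -1.0]]
ft_force: [-0.0, -0.5, 0.2]
width: 0.0002
grip_force: 0.0
opening 293 [ 0.0033639   0.00073514 -0.00379355]
```

View pics/c7.png

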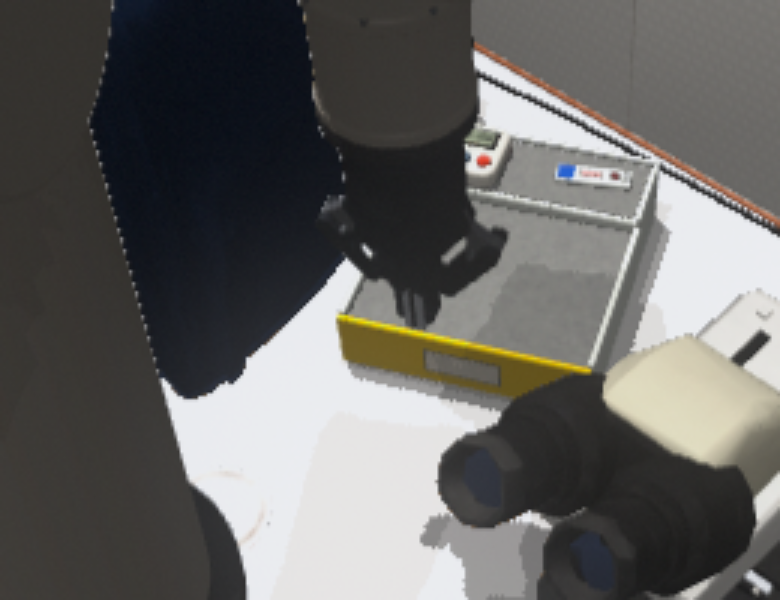

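The last picture shows the drawer shut, its panel running from (340,320) to (600,375), an empty deck, and the arm clear of everything.

```bash
python3 -c "
from station import *
print(hand_in())"
```

```text
the job is handed in; nothing more can be done
None
```

The three finished cassettes are in the drawer, the drawer is shut against its stop, and the job is handed in at about 27 s; the running test and timer look unmoved, the pipette was never approached but not re-checked, and no verdict came back.

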